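Step the drilling blank under the pointer: red spot, then blue

TASK

A round plywood blank for a new funnel holder is clamped on the cross-slide table below the fixed brass pointer. Take the table by its black knob and slide it until the pointer stands over the red spot, let it rest there for a good second so the place can be checked, then step it on to the blue spot, let go and leave it there. Do not bump the pointer or its stand.

Things in the scene. Friction and masses are not known exactly. Their poses are not given: they have to be found in the camera images.
- pointer: Fixed brass pointer, 18 mm thick, hanging straight down to a point 92 mm above the bench (11 mm above the spots). Origin on the bench straight below the point: its x, y are the pointer's. A steel arm (14 mm thick, 185 mm up) holds it and runs along the body's -y axis, to the robot's right, to a post 225 mm away, 215 mm tall, with a round foot.
- knob (a point): Upright round black knob, 28 mm wide, 50 mm tall, on the robot's end of the grey sliding plate (280 x 150 mm, top 68 mm above the bench). Site: on its axis, 99 mm above the bench, the height to grip. Its x, y axes are the slides (travel 165, 150 mm; about 2 N each; they stay where left). The plate slides level, never turns, and follows the knob; all spots reach the pointer.
- red_spot (a point): Centre of the red sticker, a flat spot 24 mm wide, 81 mm above the bench on the round plywood blank (132 mm wide, 12 mm thick). Four spots (red, yellow, blue, white) sit evenly 42 mm from its centre. The blank is clamped to the grey plate at any turn, its centre 160 mm beyond the knob, and moves with the plate without turning.
- blue_spot (a point): Centre of the blue sticker, 24 mm wide, 81 mm above the bench on the same blank, opposite the red one (84 mm between their centres). It moves with the plate as the knob does.

How it is judged:
By the outcome, as a careful person would: the job done as asked, in the order asked, and still so for the second after the job is handed in, with the robot touching nothing.
It also fails if it takes over 35 s, if anything falls off the work surface, if the arm or the gripper's body presses on something with over 40 N, if the wrist force passes 120 N, or if a joint passes its speed limit or range.

ROBOT

A 6-joint arm with a two-finger parallel gripper is mounted at the origin on the work surface. World frame = base frame: x ahead of the robot, y to its left, z up, the work surface at z = 0. Lengths are in m, angles in rad, forces in N, time in s.
With the tool pointing down it reaches from about 0.3 to 0.775 m from the base axis. Payload 14.6 kg.
Tool frame: the origin (TCP) lies at the very end of the fingers, on their centre line; the grasp point (between the pads) lies 19 mm behind it; z points along the fingers, y is the line along which they close (so a half turn about z gives the same grasp; the last joint's range is limited). The gripper opens to 94 mm and grips with 3 to 60 N. Pads are 16 mm wide; open, the fingers measure 119 mm over their backs; the gripper's body (75 mm by 177 mm) begins 78 mm behind the grasp point.
Start: joints at [-1.211, 0.3, 1.521, -0, 1.321, -0.067], TCP at [0.228, -0.501, 0.184] pointing down, gripper open.
Joint ranges: [-3.03, 3.03], [-0.79, 2.21], [0.23, 2.52], [-1.04, 4.18], [0, 3.07], [-2.55, 2.55]. Speed limits (rad/s): [2.22, 2.22, 2.57, 3.14, 3.14, 3.14].

INTERFACE

Orientations are given as [roll, pitch, yaw] about the fixed x, y, z axes, in that order (R = Rz(yaw) Ry(pitch) Rx(roll)).
In Python, from station import ctrl gives the robot as it stands. The module is installed in compiled form; this text tells all that it offers.
- The arm moves only by the tool play_rows, never from a script. Its argument "commands" is a list of rows, each a list of 7 numbers: the shift along the tool's x, y, z in m, then the turn, a rotation vector about the tool's x, y, z in degrees, then the closure, from -1 (fully open) to 1 (shut). A call has 1 to 20 rows; each row shifts and turns the commanded pose from where the row before left it, along the tool's axes as they then stand; what a row does not reach is not made up. A row lasts 1/12 s, in which the tool goes at most 41.7 mm and 7.16 degrees, less where a joint would pass 70% of its speed; a pose out of reach is approached as far as the arm can. A call is refused whole if a number of a shift passes 0.0417 or a number of a turn 7.16, either way. A call with a gripper value outside its range is refused whole. The fingers move at their own pace and stop on an object; "force" is the grip in N (left out, the last holds). Time passes only in rows, so rows that do not move let the fingers close. It gives the time, the measured TCP pose, the force, the opening and the grip force at its end, in the units of the state.
- ctrl.get_obs(): the state, without advancing time (a new reading comes with each control period).
- ctrl.camera(name): name is "side" or "top"; returns the picture (420x560x3 uint8, blue, green, red); there is no depth.
- ctrl.camera_model(name): a dict with "fx", "fy", "cx", "cy" (pixels), "rvec" (rotation vector, rad) and "tvec" (3), from world to camera coordinates, as OpenCV has them. Camera axes: x right, y down, z forward; pixel columns grow to the right and rows downward; lengths in m; the calibration is good to about 2 mm. A picture is of the moment at which its call begins. camera_model takes no time and is no camera call.
- ctrl.hand_in(): hands the job in; it is judged then, once.
The state is a dict: "time_s": time; "qpos": joint angles; "joint_vel": joint speeds; "tau": joint torques, N m; "ee_pos": TCP position; "eef_rot": TCP orientation; "force": force on the tool from outside, world axes, zero at the start; "moment": the same for the moment, N m; "grip_width": finger opening in m; "grip_force": force on a finger pad.
Only numpy, scipy, OpenCV 4.12 (cv2) and the standard library are available. Lean on these libraries where they do the work, as an engineer would, in place of code of your own. Each camera call takes 0.05 s, during which the arm holds its last target. There are 200 camera calls.

## Working session

There is one attempt and no reset: what is moved stays moved. The work goes in short steps, Python scripts to look and compute and a tool call to move; the robot and the scene stay as the last step left them, time stands still between calls to the robot, and variables do not carry over. Pictures are saved under pics/ and viewed, at most 10 in all, crops included, and the job is handed in when it is done.

Besides the shell and the picture viewer there is one more tool, called after "Request:" in YAML: its name, and indented under it one key for each argument. play_rows: Moves the arm, as the interface text tells. Its arguments: {"type":"object","properties":{"commands":{"type":"array","items":{"type":"array","items":{"type":"number"}}},"force":{"type":"number"}},"required":["commands"]}

```bash
mkdir -p pics; cat >h.py <<'E'
import numpy as np,cv2
from station import ctrl
def cam(n):
    m=ctrl.camera_model(n);K=np.array([[m['fx'],0,m['cx']],[0,m['fy'],m['cy']],[0,0,1.]])
    return K,np.array(m['rvec'],float).reshape(3),np.array(m['tvec'],float).reshape(3)
def ray(n,u,v):
    K,r,t=cam(n);R=cv2.Rodrigues(r)[0]
    return -R.T@t,R.T@np.linalg.inv(K)@np.array([u,v,1.])
def plane(n,u,v,z):
    o,d=ray(n,u,v);return o+d*(z-o[2])/d[2]
def proj(n,p):
    K,r,t=cam(n);return cv2.projectPoints(np.array(p,float).reshape(-1,1,3),r,t,K,None)[0].reshape(-1,2)
def tri(a,b):
    P=[np.hstack([cv2.Rodrigues(r)[0],t[:,None]]) for K,r,t in [cam('top'),cam('side')]]
    P=[cam(n)[0]@p for n,p in zip(['top','side'],P)]
    X=cv2.triangulatePoints(*P,np.array(a,float).reshape(2,1),np.array(b,float).reshape(2,1));return (X[:3]/X[3]).ravel()
E
python3 - <<'E'
from h import *
for n in['top','side']:
    cv2.imwrite(f'pics/{n}0.png',ctrl.camera(n)); print(n,ray(n,280,210))
o=ctrl.get_obs();print(o['time_s'],o['ee_pos'],o['eef_rot'],o['grip_width'])
E
```

```text
top (array([0.5408013 , 0.04260922, 0.71760791]), array([ 0.19856593,  0.00663267, -0.98012505]))
side (array([0.54659359, 0.45969339, 0.59498312]), array([ 0.11366577, -0.63627103, -0.76322165]))
0.1 [ 0.22757742 -0.50042115  0.18335845] [-3.14056889e+00 -7.85826369e-05  4.26771515e-01] 0.09386900459332895
```

View pics/top0.png

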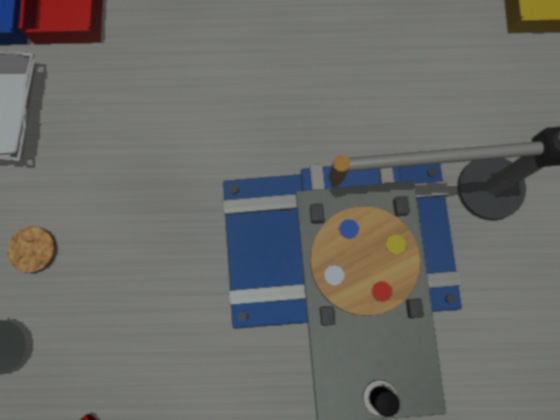

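View pics/side0.png

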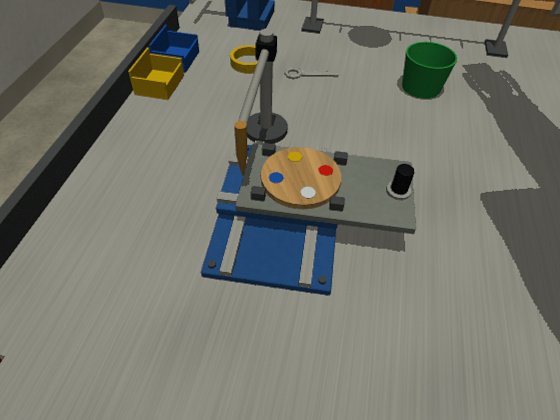

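The top view shows the blank at (365,260), with red at (382,291), blue at (349,229), the knob top at about (384,401) and the brass pointer running from (342,163) to a tip near (338,186). The side view shows the pointer tip near (242,172), red at (326,170), blue at (276,177) and the knob top at (403,170).

```bash
cat >>h.py <<'E'
def blob(im,lo,hi,box):
    x0,y0,x1,y1=box;h=cv2.cvtColor(im,cv2.COLOR_BGR2HSV)
    m=cv2.inRange(h,lo,hi);k=np.zeros_like(m);k[y0:y1,x0:x1]=m[y0:y1,x0:x1]
    c=cv2.findContours(k,cv2.RETR_EXTERNAL,cv2.CHAIN_APPROX_NONE)[0]
    return max(c,key=cv2.contourArea) if c else None
def cen(c):
    m=cv2.moments(c);return np.array([m['m10'],m['m01']])/m['m00']
R=((0,170,80),(6,255,255));B=((105,150,60),(125,255,255));Y=((22,150,80),(32,255,255))
E
python3 - <<'E'
from h import *
bx={'top':(318,212,415,310),'side':(262,150,341,205)}
for n in bx:
    im=cv2.imread(f'pics/{n}0.png')
    P={k:plane(n,*cen(blob(im,*c,bx[n])),.081) for k,c in dict(r=R,b=B,y=Y).items()}
    print(n,{k:v.round(4) for k,v in P.items()},np.linalg.norm(P['r']-P['b']),((P['r']+P['b'])/2).round(4))
    x0,y0,x1,y1={'top':(355,370,410,420),'side':(385,155,420,200)}[n]
    c=blob(im,(0,0,0),(180,255,40),(x0,y0,x1,y1));print('knob',cv2.boundingRect(c),cen(c),cv2.minEnclosingCircle(c))
t=cv2.imread('pics/top0.png')[145:215,300:390];s=cv2.imread('pics/side0.png')[115:185,200:290]
cv2.imwrite('pics/z.png',cv2.resize(np.vstack([t,s]) if 0 else np.hstack([t,s]),None,fx=4.4,fy=4.4,interpolation=cv2.INTER_CUBIC))
E
```

```text
top {'r': array([ 0.5696, -0.0718,  0.081 ]), 'b': array([ 0.6455, -0.036 ,  0.081 ]), 'y': array([ 0.6254, -0.0917,  0.081 ])} 0.08390002012197659 [ 0.6076 -0.0539  0.081 ]
knob (370, 387, 29, 29) [384.23603915 400.88313184] ((384.0, 401.0), 15.811488151550293)
side {'r': array([ 0.5688, -0.0716,  0.081 ]), 'b': array([ 0.6446, -0.0357,  0.081 ]), 'y': array([ 0.6247, -0.0914,  0.081 ])} 0.08391033198428458 [ 0.6067 -0.0536  0.081 ]
knob (391, 164, 23, 30) [402.15413393 178.57201646] ((402.2045593261719, 178.65908813476562), 15.256203651428223)
```

View pics/z.png

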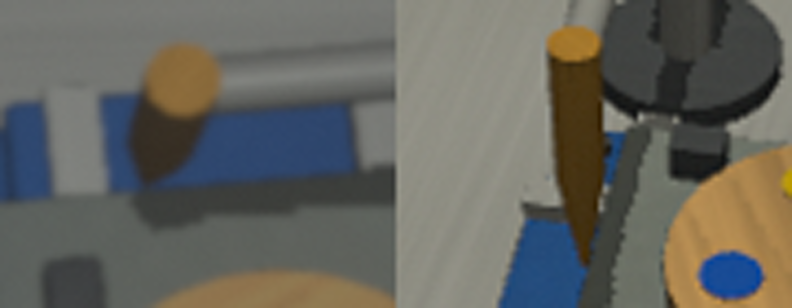

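The zoom shows the brass tip at top (333.6,186.6) and side (243,175.2).

```bash
python3 - <<'E'
from h import *
tip=tri((333.6,186.6),(243,175.2));print('tip',tip, plane('top',333.6,186.6,.092),plane('side',243,175.2,.092))
for u,v,n in[(341.6,163,'top'),(240.2,125,'side')]: print([plane(n,u,v,z)[:2].round(4) for z in(.19,.2,.21)])
C=np.array([.6072,-.0538])
for z in(.112,.118,.124):
    k=plane('top',384.5,401.5,z)[:2];print(z,k,np.linalg.norm(C-k),np.degrees(np.arctan2(*(C-k)[::-1])))
k=plane('side',402.15,178.57,.096);print(k)
o,d=ray('side',402.15,178.57)
E
```

```text
tip [ 0.69538071 -0.0188094   0.08959442] [ 0.6952822  -0.01855757  0.092     ] [ 0.6939641  -0.01642021  0.092     ]
[array([ 0.6959, -0.0181]), array([ 0.693 , -0.0169]), array([ 0.6901, -0.0158])]
[array([ 0.6957, -0.0196]), array([ 0.692 , -0.0078]), array([0.6883, 0.0041])]
0.112 [ 0.44977341 -0.06306697] 0.1576991089435867 3.3688477891492297
0.118 [ 0.45067526 -0.06201999] 0.15674043383389294 3.006161574757544
0.124 [ 0.45157711 -0.06097302] 0.1557881164266908 2.6390263684523827
[ 0.44695724 -0.06577247  0.096     ]
```

```bash
cat >>h.py <<'E'
def delta(target):  # world target -> current tool axes
    from scipy.spatial.transform import Rotation as Ro
    o=ctrl.get_obs();M=Ro.from_euler('xyz',o['eef_rot']).as_matrix()
    return M.T@(np.array(target)-o['ee_pos'])
E
python3 - <<'E'
from h import *
print('bucket',plane('side',424,94,0),plane('side',452,60,.1),plane('side',405,60,.1))
a=np.radians(24.45-21);d=np.array([.448,-.064])-np.array([.2276,-.5004]);print(d@[np.cos(a),np.sin(a)],d@[np.sin(a),-np.cos(a)])
E
```

```text
bucket [ 0.38851964 -0.45432766  0.        ] [ 0.3583193  -0.43867254  0.1       ] [ 0.45428714 -0.41353002  0.1       ]
0.2462620196336896 -0.4223459928612278
```

Request:
play_rows:
  commands:
    - [0, 0, -0.02, 0, 0, 7, -1]
    - [0, 0, -0.02, 0, 0, 7, -1]
    - [0, 0, -0.02, 0, 0, 7, -1]
  force: 30

```text
time_s: 0.35
ee_pos: [0.2276, -0.5004, 0.2442]
eef_rot: [-3.14, 0.0, 0.054]
force: [-0.3, 0.6, -0.6]
grip_width: 0.0938
grip_force: 0.0
```

Request:
play_rows:
  commands:
    - [0.01, -0.036, 0, 0, 0, 0, -1]
    - [0.01, -0.036, 0, 0, 0, 0, -1]
    - [0.015, -0.036, 0, 0, 0, 0, -1]
    - [0.02, -0.036, 0, 0, 0, 0, -1]
    - [0.02, -0.036, 0, 0, 0, 0, -1]
    - [0.02, -0.036, 0, 0, 0, 0, -1]
    - [0.02, -0.036, 0, 0, 0, 0, -1]
    - [0.02, -0.036, 0, 0, 0, 0, -1]
    - [0.025, -0.036, 0, 0, 0, 0, -1]
    - [0.025, -0.036, 0, 0, 0, 0, -1]
    - [0.025, -0.036, 0.02, 0, 0, 0, -1]
    - [0.025, -0.026, 0.03, 0, 0, 0, -1]
    - [0.008, -0.002, 0.03, 0, 0, 0, -1]
    - [0, 0, 0, 0, 0, 0, -1]
    - [0, 0, 0, 0, 0, 0, -1]

```text
time_s: 1.6
ee_pos: [0.436, -0.0745, 0.1695]
eef_rot: [-3.141, 0.003, 0.061]
force: [-0.3, 0.1, 0.5]
grip_width: 0.0938
grip_force: 0.0
```

```bash
python3 - <<'E'
from h import *
o=ctrl.get_obs();print(o['ee_pos'],o['eef_rot'],delta([.448,-.0635,.08]))
cv2.imwrite('pics/s2.png',ctrl.camera('side'))
E
```

```text
[ 0.43602613 -0.0744577   0.16946456] [-3.14073192e+00  2.97966557e-03  6.10988299e-02] [ 0.01288713 -0.01012914  0.08943531]
```

View pics/s2.png

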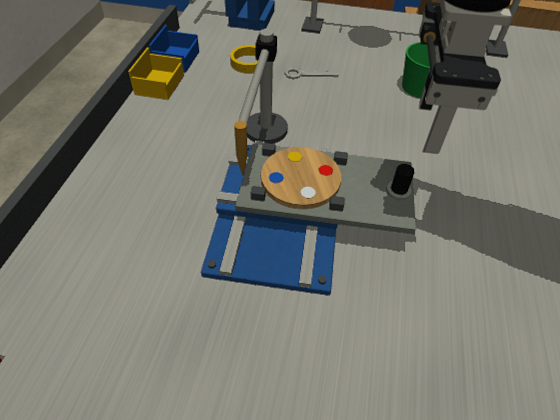

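```bash
python3 - <<'E'
from h import *
print(proj('side',[[.436,-.0275,.1695],[.436,-.0745,.1695],[.436,-.1215,.1695],[.448,-.064,.118],[.448,-.064,.068]]),proj('top',[[.436,-.0745,.1695]]))
E
```

```text
[[421.72428638 162.21744192]
 [421.96164593 140.6203193 ]
 [422.17802238 120.93243042]
 [404.84526025 169.27280688]
 [397.3365016  191.25575104]] [[407.91630674 425.46004167]]
```

```bash
python3 - <<'E'
from h import *
im=ctrl.camera('side');t=ctrl.camera('top');o=ctrl.get_obs();print(o['time_s'],o['ee_pos'],o['qpos'],np.abs(o['joint_vel']).max())
a=cv2.resize(im[60:220,330:490],None,fx=2.4,fy=2.4);b=t[260:420,260:420+80];cv2.imwrite('pics/c3.png',np.hstack([a,cv2.resize(b,(400,384))]))
E
```

```text
1.75 [ 0.43696742 -0.07555598  0.1717125 ] [-2.53823115e-01  7.00292327e-02  1.82276191e+00 -3.54054978e-05
  1.24640885e+00  1.25803563e+00] 0.008925326637482238
```

View pics/c3.png

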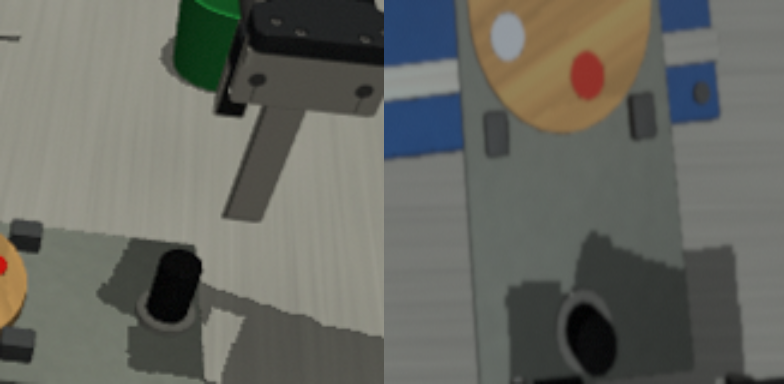

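The fingertip is about 10 px from where ee_pos puts it in the side view. I'll move to where both cameras see the closed fingertips and check the TCP there.

Request:
play_rows:
  commands:
    - [0.03, 0, 0, 0, 0, 0, 1]
    - [0.03, 0, 0, 0, 0, 0, 1]
    - [0, 0, 0, 0, 0, 0, 1]
    - [0, 0, 0, 0, 0, 0, 1]
    - [0, 0, 0, 0, 0, 0, 1]
    - [0, 0, 0, 0, 0, 0, 1]
    - [0, 0, 0, 0, 0, 0, 1]
    - [0, 0, 0, 0, 0, 0, 1]

```text
time_s: 2.42
ee_pos: [0.4963, -0.0712, 0.1704]
eef_rot: [3.141, -0.001, 0.06]
force: [-0.5, -0.3, -0.3]
grip_width: 0.0441
grip_force: 0.0
```

```bash
python3 - <<'E'
from h import *
im=ctrl.camera('side');t=ctrl.camera('top');o=ctrl.get_obs();p=o['ee_pos'];print(p,o['grip_width'])
a,b=proj('side',p)[0],proj('top',p)[0];print(a,b)
L=[]
for i,q,n in((im,a,'s'),(t,b,'t')):
    q=q.astype(int);x=min(q[0]-60,430);y=min(q[1]-80,290);x,y=max(x,0),max(y,0);print(n,x,y)
    L.append(cv2.resize(i[y:y+130,x:x+130],(400,400),interpolation=cv2.INTER_CUBIC))
cv2.imwrite('pics/c4.png',np.hstack(L))
E
```

```text
[ 0.4964593  -0.07106369  0.17022675] 0.036014718832417796
[380.37679546 135.13769702] [400.77036867 361.15093225]
s 320 55
t 340 281
```

View pics/c4.png

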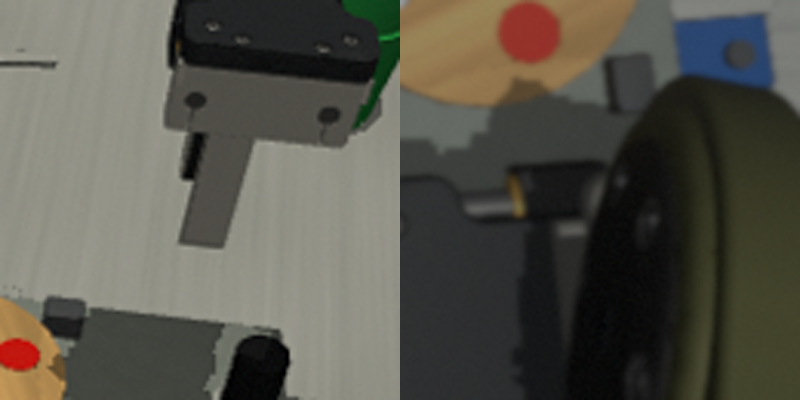

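```bash
python3 - <<'E'
from h import *
for z in(.17,.2,.23): print(z,proj('top',[[.445,-.0756+s,z] for s in(.0595,.047,-.047,-.0595)]).round(0).tolist())
t=ctrl.camera('top');print(ctrl.get_obs()['grip_width'])
E
```

```text
0.17 [[347.0, 416.0], [360.0, 416.0], [457.0, 415.0], [470.0, 415.0]]
0.2 [[351.0, 422.0], [365.0, 422.0], [467.0, 421.0], [481.0, 421.0]]
0.23 [[355.0, 429.0], [370.0, 429.0], [479.0, 428.0], [494.0, 428.0]]
0.0320376880166737
```

Request:
play_rows:
  commands:
    - [-0.03, 0, 0, 0, 0, 0, -1]
    - [-0.02, -0.01, 0, 0, 0, 0, -1]
    - [0, 0, 0, 0, 0, 0, -1]
    - [0, 0, 0, 0, 0, 0, -1]
    - [0, 0, 0, 0, 0, 0, -1]
    - [0, 0, 0, 0, 0, 0, -1]
    - [0, 0, 0, 0, 0, 0, -1]
    - [0, 0, 0, 0, 0, 0, -1]
    - [0, 0, 0.02, 0, 0, 0, -1]
    - [0, 0, 0.02, 0, 0, 0, -1]
    - [0, 0, 0, 0, 0, 0, -1]
    - [0, 0, 0, 0, 0, 0, -1]

```text
time_s: 3.57
ee_pos: [0.4459, -0.064, 0.1297]
eef_rot: [-3.141, 0.002, 0.06]
force: [0.3, 0.5, 1.4]
grip_width: 0.0939
grip_force: 0.0
```

```bash
python3 - <<'E'
from h import *
im=ctrl.camera('side');t=ctrl.camera('top');o=ctrl.get_obs();p=o['ee_pos'];print(p,o['grip_width'])
print(proj('side',[p+[0,s,dz] for s in(.0595,.047,-.047,-.0595) for dz in(0,.03)]).round(0).tolist())
print(proj('top',[p+[.008,s,dz] for s in(.0595,.047,-.047,-.0595) for dz in(0,.03)]).round(0).tolist())
cv2.imwrite('pics/c5.png',np.hstack([cv2.resize(im[70:220,340:490],(400,400)),cv2.resize(t[270:420,320:470],(400,400))]))
E
```

```text
[ 0.44667338 -0.06415877  0.13091817] 0.09418658190896002
[[407.0, 191.0], [412.0, 177.0], [407.0, 185.0], [412.0, 170.0], [409.0, 143.0], [414.0, 128.0], [409.0, 138.0], [414.0, 123.0]]
[[332.0, 400.0], [334.0, 405.0], [344.0, 400.0], [347.0, 405.0], [434.0, 399.0], [442.0, 403.0], [446.0, 399.0], [454.0, 403.0]]
```

View pics/c5.png

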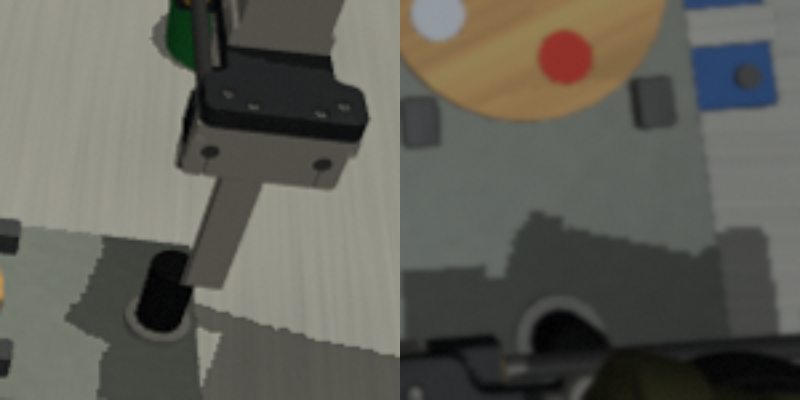

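```bash
python3 - <<'E'
from h import *
p=np.array([.4467,-.0642,.131]);c,s=np.cos(.06),np.sin(.06)
for nm,o in dict(none=[0,0,0],z=[0,0,.03],y=[0,-.033,0],yx=[-.015,-.033,0]).items():
    q=[p+o+np.array([c*x-s*y,s*x+c*y,z]) for x,y,z in[(-.0375,.0885,.097),(.0375,.0885,.097),(-.008,.0595,0),(.008,.0595,0),(-.008,.0595,.07),(.008,.0595,.07)]]
    print(nm,((proj('side',q)-[340,70])*2.667).round(0).tolist())
E
```

```text
none [[324.0, 237.0], [157.0, 217.0], [200.0, 326.0], [169.0, 322.0], [237.0, 230.0], [204.0, 226.0]]
z [[347.0, 187.0], [173.0, 166.0], [215.0, 287.0], [183.0, 283.0], [255.0, 183.0], [221.0, 179.0]]
y [[320.0, 191.0], [160.0, 172.0], [201.0, 284.0], [171.0, 280.0], [237.0, 187.0], [205.0, 183.0]]
yx [[353.0, 196.0], [192.0, 177.0], [228.0, 288.0], [199.0, 285.0], [267.0, 192.0], [235.0, 188.0]]
```

The near fingertip sits at about (416,177) in the side view, where ee_pos predicts (407,191). That is roughly 30 mm higher, or 30 mm toward -y. I'll descend with y hedged so both cases clear the knob, then check again.

Request:
play_rows:
  commands:
    - [0.004, -0.015, 0, 0, 0, 0, -1]
    - [0, 0, 0, 0, 0, 0, -1]
    - [0, 0, 0.012, 0, 0, 0, -1]
    - [0, 0, 0.012, 0, 0, 0, -1]
    - [0, 0, 0.012, 0, 0, 0, -1]
    - [0, 0, 0.008, 0, 0, 0, -1]
    - [0, 0, 0, 0, 0, 0, -1]
    - [0, 0, 0, 0, 0, 0, -1]

```text
time_s: 4.33
ee_pos: [0.4494, -0.049, 0.0864]
eef_rot: [3.142, -0.0, 0.06]
force: [0.2, -0.1, 0.4]
grip_width: 0.0941
grip_force: 0.0
```

```bash
python3 - <<'E'
from h import *
im=ctrl.camera('side');t=ctrl.camera('top');o=ctrl.get_obs();p=o['ee_pos'];print(p,o['force'])
print(((proj('side',[p+[0,s,dz] for s in(.0595,-.047) for dz in(0,.03)])-[340,90])*2.667).round(0).tolist())
cv2.imwrite('pics/c6.png',np.hstack([cv2.resize(im[90:240,340:490],(400,400)),cv2.resize(t[270:420,320:470],(400,400))]))
E
```

```text
[ 0.44969019 -0.04898439  0.08676403] [ 0.14874234  0.65870256 -0.87697361]
[[152.0, 342.0], [165.0, 307.0], [159.0, 212.0], [171.0, 176.0]]
```

View pics/c6.png

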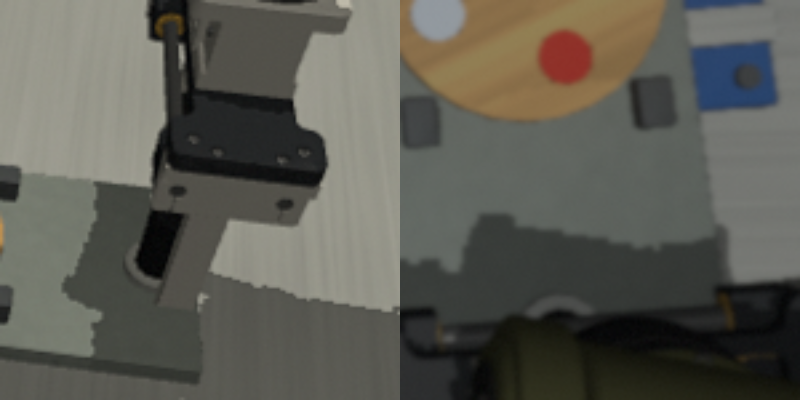

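```bash
python3 - <<'E'
from h import *
for z in(.15,.2,.25,.3): print(z,[plane('top',u,v,z)[:2].round(4).tolist() for u,v in((335,395.6),(443,386.2))])
E
```

```text
0.15 [[0.4618, -0.0065], [0.4696, -0.1166]]
0.2 [[0.4687, -0.0022], [0.4759, -0.1026]]
0.25 [[0.4757, 0.0022], [0.4822, -0.0886]]
0.3 [[0.4827, 0.0065], [0.4884, -0.0745]]
```

Request:
play_rows:
  commands:
    - [0.0, 0.0145, 0, 0, 0, 0, -1]
    - [0, 0, 0.007, 0, 0, 0, -1]
    - [0, 0, 0.006, 0, 0, 0, -1]
    - [0, 0, 0, 0, 0, 0, -1]
    - [0, 0, 0, 0, 0, 0, -1]

```text
time_s: 4.85
ee_pos: [0.4498, -0.0629, 0.0725]
eef_rot: [-3.141, 0.001, 0.06]
force: [-0.1, -0.2, -0.1]
grip_width: 0.094
grip_force: 0.0
```

Request:
play_rows:
  commands:
    - [0, 0, 0.004, 0, 0, 0, -1]
    - [0, 0, 0, 0, 0, 0, -1]
    - [0, 0, 0, 0, 0, 0, -1]

```text
time_s: 5.1
ee_pos: [0.45, -0.0631, 0.0688]
eef_rot: [-3.141, 0.0, 0.06]
force: [0.4, 1.0, 0.2]
grip_width: 0.094
grip_force: 0.0
```

Request:
play_rows:
  commands:
    - [0, 0, 0.003, 0, 0, 0, -1]
    - [0, 0, 0, 0, 0, 0, -1]

```text
time_s: 5.27
ee_pos: [0.4499, -0.0632, 0.0655]
eef_rot: [-3.141, 0.0, 0.06]
force: [0.6, -0.3, -0.8]
grip_width: 0.094
grip_force: 0.0
```

Request:
play_rows:
  commands:
    - [0, 0, 0.003, 0, 0, 0, -1]
    - [0, 0, 0, 0, 0, 0, -1]

```text
time_s: 5.43
ee_pos: [0.4499, -0.0632, 0.0625]
eef_rot: [-3.141, 0.001, 0.06]
force: [-0.8, -0.3, 0.1]
grip_width: 0.0938
grip_force: 0.0
```

Request:
play_rows:
  commands:
    - [0, 0, 0.005, 0, 0, 0, -1]
    - [0, 0, 0.005, 0, 0, 0, -1]
    - [0, 0, 0, 0, 0, 0, -1]

```text
time_s: 5.68
ee_pos: [0.4495, -0.0632, 0.0518]
eef_rot: [-3.141, 0.001, 0.06]
force: [0.0, -0.4, -0.0]
grip_width: 0.0941
grip_force: 0.0
```

Request:
play_rows:
  commands:
    - [0, 0, 0, 0, 0, 0, 1]
    - [0, 0, 0, 0, 0, 0, 1]
    - [0, 0, 0, 0, 0, 0, 1]
    - [0, 0, 0, 0, 0, 0, 1]
    - [0, 0, 0, 0, 0, 0, 1]
    - [0, 0, 0, 0, 0, 0, 1]
    - [0, 0, 0, 0, 0, 0, 1]
    - [0, 0, 0, 0, 0, 0, 1]
    - [0, 0, 0, 0, 0, 0, 1]
    - [0, 0, 0, 0, 0, 0, 1]
  force: 25

```text
time_s: 6.52
ee_pos: [0.4501, -0.0633, 0.0529]
eef_rot: [3.142, -0.0, 0.06]
force: [0.1, -6.8, -0.2]
grip_width: 0.0304
grip_force: 3.3
```

```bash
cat >>h.py <<'E'
def spots(k):
    out={}
    for n in('top','side'):
        im=ctrl.camera(n)
        bx={'top':(0,0,560,420),'side':(0,0,560,420)}[n]
        h=cv2.cvtColor(im,cv2.COLOR_BGR2HSV);c=cv2.findContours(cv2.inRange(h,*k),cv2.RETR_EXTERNAL,cv2.CHAIN_APPROX_NONE)[0]
        L=[]
        for q in c:
            a=cv2.contourArea(q)
            if 80<a<600: 
                p=plane(n,*cen(q),.081)
                if .45<p[0]<.8 and -.2<p[1]<.15:L.append((p[:2].round(4).tolist(),a))
        out[n]=L
    return out
E
python3 - <<'E'
from h import *
print(spots(R),spots(B));o=ctrl.get_obs();print(o['ee_pos'],o['grip_width'],o['grip_force'],o['force'])
E
```

```text
{'top': [([0.5696, -0.0717], 238.0)], 'side': [([0.5686, -0.07], 94.5)]} {'top': [([0.5599, -0.1449], 521.5), ([0.6453, -0.0343], 177.5), ([0.6958, 0.0508], 145.5)], 'side': [([0.6445, -0.0343], 93.0), ([0.7103, -0.0122], 369.0)]}
[ 0.45008417 -0.06335498  0.05292114] 0.027501110941365748 25.000006556510925 [-0.51636842 -1.44263594 -0.02092497]
```

Request:
play_rows:
  commands:
    - [0.004, -0.0014, 0, 0, 0, 0, 1]
    - [0.008, -0.003, 0, 0, 0, 0, 1]
    - [0.012, -0.004, 0, 0, 0, 0, 1]
    - [0.012, -0.004, 0, 0, 0, 0, 1]
    - [0.012, -0.004, 0, 0, 0, 0, 1]
    - [0.012, -0.004, 0, 0, 0, 0, 1]
    - [0.012, -0.004, 0, 0, 0, 0, 1]
    - [0.012, -0.004, 0, 0, 0, 0, 1]
    - [0.012, -0.004, 0, 0, 0, 0, 1]
    - [0.012, -0.004, 0, 0, 0, 0, 1]
    - [0.01, -0.004, 0, 0, 0, 0, 1]
    - [0.007, -0.003, 0, 0, 0, 0, 1]
    - [0.004, -0.001, 0, 0, 0, 0, 1]
    - [0, 0, 0, 0, 0, 0, 1]
    - [0, 0, 0, 0, 0, 0, 1]
    - [0, 0, 0, 0, 0, 0, 1]

```text
time_s: 8.05
ee_pos: [0.5761, -0.011, 0.053]
eef_rot: [-3.141, -0.001, 0.06]
force: [2.2, 1.9, 0.9]
grip_width: 0.0279
grip_force: 25.0
```

```bash
python3 - <<'E'
from h import *
print(spots(R),spots(B),spots(Y));o=ctrl.get_obs();print(o['ee_pos'],o['grip_width'],o['grip_force'],o['force'])
im=ctrl.camera('side');t=ctrl.camera('top')
a,b=proj('side',[.695,-.018,.092])[0],proj('top',[.695,-.018,.092])[0];print(a,b)
L=[]
for i,q in((im,a),(t,b)):
    x,y=(q-50).astype(int);print(x,y);L.append(cv2.resize(i[y:y+100,x:x+100],(400,400),interpolation=cv2.INTER_CUBIC))
cv2.imwrite('pics/c7.png',np.hstack(L))
E
```

```text
{'top': [([0.6935, -0.0175], 171.0)], 'side': [([0.6946, -0.0174], 98.0)]} {'top': [([0.5425, 0.0914], 365.0), ([0.7075, -0.1216], 145.0), ([0.7711, 0.0179], 140.0)], 'side': [([0.5417, 0.0142], 147.5), ([0.7706, 0.0183], 99.5), ([0.6514, -0.0862], 421.5)]} {'top': [([0.7509, -0.0379], 230.5)], 'side': [([0.7505, -0.0374], 100.0)]}
[ 0.57603514 -0.01117178  0.05295774] 0.027658162569338153 25.000296235084534 [0.78243501 1.43644313 1.83354356]
[242.63401173 174.40160608] [333.14741214 186.83483543]
192 124
283 136
```

View pics/c7.png

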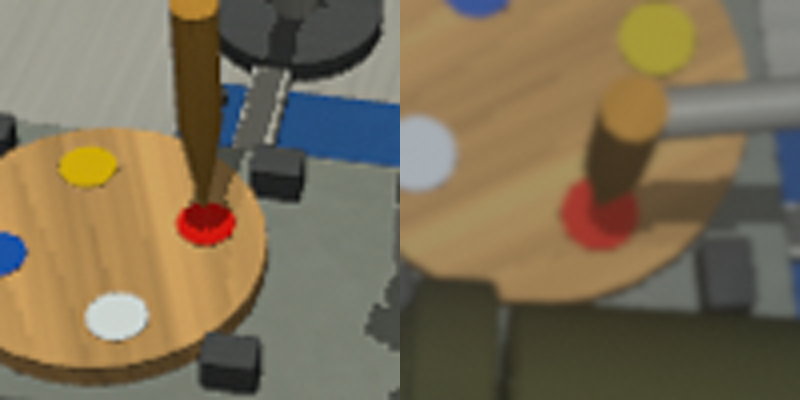

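The picture shows the brass tip over the middle of the red spot: tip (243,175) and red centre (243.5,180) in the side view, tip and red centre both near column 333 from the top. I'll hold here for about 1.5 s, then step 84 mm to blue.

Request:
play_rows:
  commands:
    - [0, 0, 0, 0, 0, 0, 1]
    - [0, 0, 0, 0, 0, 0, 1]
    - [0, 0, 0, 0, 0, 0, 1]
    - [0, 0, 0, 0, 0, 0, 1]
    - [0, 0, 0, 0, 0, 0, 1]
    - [0, 0, 0, 0, 0, 0, 1]
    - [0, 0, 0, 0, 0, 0, 1]
    - [0, 0, 0, 0, 0, 0, 1]
    - [0, 0, 0, 0, 0, 0, 1]
    - [0, 0, 0, 0, 0, 0, 1]
    - [0, 0, 0, 0, 0, 0, 1]
    - [0, 0, 0, 0, 0, 0, 1]
    - [0, 0, 0, 0, 0, 0, 1]
    - [0, 0, 0, 0, 0, 0, 1]
    - [0, 0, 0, 0, 0, 0, 1]
    - [0, 0, 0, 0, 0, 0, 1]
    - [0, 0, 0, 0, 0, 0, 1]
    - [0, 0, 0, 0, 0, 0, 1]

```text
time_s: 9.95
ee_pos: [0.5762, -0.0112, 0.0529]
eef_rot: [3.142, 0.0, 0.06]
force: [-1.7, 2.3, 4.8]
grip_width: 0.0278
grip_force: 25.0
```

Request:
play_rows:
  commands:
    - [-0.004, 0.0016, 0, 0, 0, 0, 1]
    - [-0.01, 0.004, 0, 0, 0, 0, 1]
    - [-0.01, 0.004, 0, 0, 0, 0, 1]
    - [-0.01, 0.004, 0, 0, 0, 0, 1]
    - [-0.01, 0.004, 0, 0, 0, 0, 1]
    - [-0.01, 0.004, 0, 0, 0, 0, 1]
    - [-0.01, 0.004, 0, 0, 0, 0, 1]
    - [-0.008, 0.003, 0, 0, 0, 0, 1]
    - [-0.004, 0.0016, 0, 0, 0, 0, 1]
    - [-0.002, 0.001, 0, 0, 0, 0, 1]
    - [0, 0, 0, 0, 0, 0, 1]
    - [0, 0, 0, 0, 0, 0, 1]
    - [0, 0, 0, 0, 0, 0, 1]

```text
time_s: 11.03
ee_pos: [0.5003, -0.0472, 0.0529]
eef_rot: [3.141, 0.0, 0.06]
force: [-1.7, -1.8, 4.3]
grip_width: 0.0274
grip_force: 25.0
```

```bash
python3 - <<'E'
from h import *
print(spots(R),spots(B),spots(Y));o=ctrl.get_obs();print(o['time_s'],o['ee_pos'],o['grip_width'],o['force'])
E
```

```text
{'top': [([0.6196, -0.0542], 222.0)], 'side': [([0.6189, -0.0542], 96.0)]} {'top': [], 'side': [([0.6945, -0.0177], 90.5)]} {'top': [([0.6756, -0.0739], 249.0)], 'side': [([0.6748, -0.0734], 98.5)]}
11.3333 [ 0.5002904  -0.04704657  0.05288117] 0.027562597918242414 [-0.99205613 -2.12468622  3.54994871]
```

Blue is at about (0.695,-0.018), under the pointer. Now I'll release and retreat upward.

Request:
play_rows:
  commands:
    - [0, 0, 0, 0, 0, 0, -1]
    - [0, 0, 0, 0, 0, 0, -1]
    - [0, 0, 0, 0, 0, 0, -1]
    - [0, 0, 0, 0, 0, 0, -1]
    - [0, 0, 0, 0, 0, 0, -1]
    - [0, 0, 0, 0, 0, 0, -1]
    - [0, 0, 0, 0, 0, 0, -1]
    - [0, 0, -0.01, 0, 0, 0, -1]
    - [0, 0, -0.02, 0, 0, 0, -1]
    - [0, 0, -0.02, 0, 0, 0, -1]
    - [0, 0, -0.03, 0, 0, 0, -1]
    - [-0.01, 0, -0.03, 0, 0, 0, -1]
    - [-0.03, 0, -0.02, 0, 0, 0, -1]
    - [-0.03, 0, 0, 0, 0, 0, -1]
    - [-0.03, 0, 0, 0, 0, 0, -1]
    - [0, 0, 0, 0, 0, 0, -1]
    - [0, 0, 0, 0, 0, 0, -1]
    - [0, 0, 0, 0, 0, 0, -1]

```text
time_s: 12.83
ee_pos: [0.401, -0.0532, 0.1836]
eef_rot: [3.141, -0.001, 0.06]
force: [0.8, 0.1, 0.6]
grip_width: 0.0938
grip_force: 0.0
```

```bash
python3 - <<'E'
from h import *
print(spots(R),spots(B),spots(Y));o=ctrl.get_obs();print(o['ee_pos'],o['grip_width'],o['force'])
im=ctrl.camera('side');t=ctrl.camera('top')
cv2.imwrite('pics/c8.png',np.hstack([cv2.resize(im[100:240,192:332],(400,400),interpolation=cv2.INTER_CUBIC),cv2.resize(t[136:236,283:383],(400,400),interpolation=cv2.INTER_CUBIC)]))
E
```

```text
{'top': [([0.6195, -0.0541], 226.5)], 'side': [([0.6188, -0.0537], 99.0)]} {'top': [], 'side': [([0.6946, -0.0175], 92.0)]} {'top': [([0.6756, -0.0739], 249.5)], 'side': [([0.6748, -0.0734], 96.5)]}
[ 0.40064234 -0.05299598  0.18267242] 0.09384820324377709 [-0.09589555  0.25370711 -0.53893357]
```

View pics/c8.png

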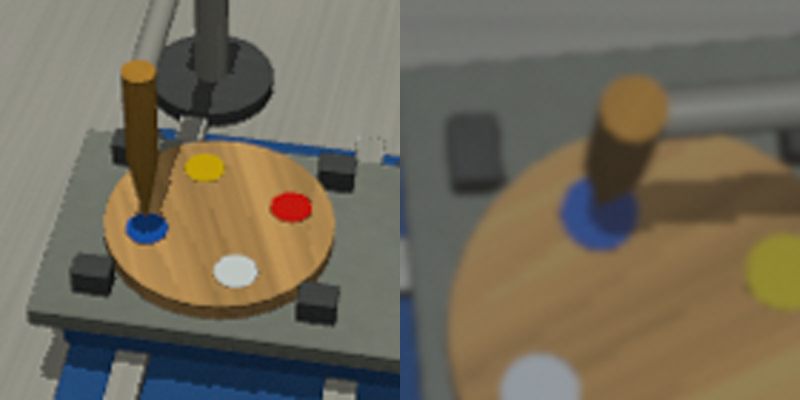

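The picture shows the pointer tip over the middle of the blue spot in both views (top-view spot centre near (333,189)), with the gripper clear.

```bash
python3 -c "
from station import ctrl
print(ctrl.hand_in())"
```

```text
the job is handed in; nothing more can be done
None
```

I slid the table to the red spot, held it there for over 1.5 s, then stepped it to blue and let go; it stayed within about 1 mm of the pointer by my camera measurements, and I handed the job in at about 13 s with the gripper clear (no verdict was shown).

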